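# Push the blue tip box home into the locating fence

## Robot

A 6-joint arm with a two-finger parallel gripper is mounted at the origin on the work surface. World frame = base frame: x ahead of the robot, y to its left, z up, the work surface at z = 0. Lengths are in m, angles in degrees, forces in N, time in s.
With the tool pointing down it reaches from about 0.4 to 0.825 m from the base axis. Payload 7 kg.
Tool frame: the origin (TCP) lies on the centre line of the jaws, within the pads' length; the fingertips stand r.tip_reach ahead of it and the grasp point (between the pads) is the TCP (r.tip_reach is the distance from the TCP to the fingertips, in m); z points along the fingers, y is the line along which they close (so a half turn about z gives the same grasp; the last joint's range is limited). The gripper opens to 88 mm and grips with 3 to 60 N. Pads are 19 mm wide; open, the fingers measure 130 mm over their backs; the gripper's body (78 mm by 193 mm) begins 47 mm behind the grasp point.
Start: joints at [80.392, 20.546, 0.682, 0, -70.136, -16.507], TCP at [0.297, 0.606, 0.246] pointing down, gripper open.
Joint ranges: [-176.03, 176.03], [-82.01, 121.73], [-58.28, 71.71], [-173.87, 95.51], [-174.79, -0.11], [-173.66, 173.66]. Speed limits (degrees/s): [136.94, 136.94, 172.46, 180, 180, 180].

## Interface

Orientations are given as [roll, pitch, yaw] about the fixed x, y, z axes, in that order (R = Rz(yaw) Ry(pitch) Rx(roll)).
In Python, from plant import sensors, cams, r gives the robot as it stands.
- The arm moves only by the tool drive_tool, never from a script. Its argument "rows" is a list of rows, each an object of numbers: "fingers": the gripper's target within -1 to 1 (fully open at 1, half-way at 0, shut at -1); "x", "y", "z": the shift along the tool's x, y, z in m; "spin": the turn about the tool's z in rad. A call has 1 to 10 rows; each row is the pose to reach, as a shift and turn from the pose commanded when the call began, along the tool's axes at that moment; what a row does not reach only later rows make up. A row lasts 1/8 s, in which the tool goes at most 62.5 mm and 10.7 degrees, less where a joint would pass 70% of its speed; a pose out of reach is approached as far as the arm can. A call with a gripper value outside its range is refused whole. The fingers move at their own pace and stop on an object; "newtons" is the grip in N (left out, the last holds). Time passes only in rows, so rows that repeat a pose let the fingers close. It gives the time, the measured TCP pose, the force, the opening and the grip force at its end, in the units of the state.
- sensors.get_state(): the state, without advancing time (a new reading comes with each control period).
- cams.capture(name): name is "side" or "top"; returns a dict with "pixels" (400x640x3 uint8, red, green, blue), "intrinsics" (3x3 intrinsics, pixels), "eye" and "orientation" of the camera in the world. Camera axes: x right, y up, looking along -z (the intrinsics and any distortion apply to the point x, -y, -z); pixel columns grow to the right and rows downward; lengths in m; the calibration is good to about 2 mm. A picture is of the moment at which its call begins. There is no depth.
- r.close_job(): hands the job in; it is judged then, once.
The state is a dict: "time_s": time; "joints": joint angles; "qd": joint speeds; "joint_torque": joint torques, N m; "tcp_pos": TCP position; "eef_rot": TCP orientation; "contact_force": force on the tool from outside, world axes, zero at the start; "moment": the same for the moment, N m; "gripper_width": finger opening in m; "gripper_force": force on a finger pad.
Only numpy, scipy, OpenCV 4.12 (cv2) and the standard library are available. Lean on these libraries where they do the work, as an engineer would, in place of code of your own. Each camera call takes 0.05 s, during which the arm holds its last target. There are 200 camera calls.

## Task

Push the blue pipette-tip box along the bench with the fingertips until it sits home in the inner corner of the aluminium fence: one long side flush against the long rail and one end against the short stop. Only push it, never pick it up or tip it, and leave the yellow tip box, the bottle, the tube, the vial, the caps and the pipette where they are. Finish with the hand clear of everything.

Things in the scene. Friction and masses are not known exactly. Their poses are not given: they have to be found in the camera images.
- blue_box: Blue pipette-tip box to push, loose, about 0.3 kg: 86 mm along x, 127 along y, 50 high plus 4 mm of tip rims. Lowest 40 mm: upright sides of full size; above, an insert 3 mm smaller all round. Origin: centre of its underside, z up. Starts within 0.25 rad of parallel to the fence, on the robot's side of the long rail, nearer the short stop or farther off (yellow box in the other place).
- fence: Aluminium L fence fixed to the bench, 22 mm high, walls 18 thick. Origin: inner corner at bench height; x points away from the robot to the long rail, y to its left, to the short stop. Long rail: inner face x = 0, from y = 0 to -420 mm. Short stop: inner face y = 0, from x = 0 to -90 mm. Two flat white lines on the bench 4 mm outside the home place mark its open sides.
- home (a point): Point on the bench, fixed to the fence 43 mm before the long rail's face and 63.5 mm from the stop's face (fence x = -43, y = -63.5 mm), axes parallel to the fence's: where the middle of the blue box's underside lies when it is home.
- yellow_box: Yellow pipette-tip box of the same shape, size and origin as the blue one, loose; leave it. It stands off the long rail, leaving more than 20 mm of spare width for the blue box to be slid along the rail behind it.
- brown_bottle: Brown bottle with a black cap, loose, 60 mm across, 125 mm high, left of the boxes on the robot's side of the short stop; origin at the centre of its underside; leave it.
- tube: Standing light-blue sample tube with a red cap, loose, 35 mm across, 115 mm high, left of the short stop; origin at the centre of its underside; leave it.
- vial: Small blue vial with a white cap, loose, 26 mm across, 55 mm high, left of the short stop; origin at the centre of its underside; leave it.
- cap_a: Red screw cap lying on the bench, loose, 36 mm across, 14 mm high, to the right of the boxes; origin at the centre of its underside; leave it.
- cap_b: Second red screw cap, same as the first, also to the right and nearer the robot; leave it.
- pipette: White and blue hand pipette lying on the bench on the left, loose, 280 mm long along its x (from x = -145 to 135 mm), 26 mm wide, 22 mm high; origin on the bench under the joint of handle and shaft; leave it.
Things that resemble listed ones, but are neither listed nor needed, are in the scene too. What is shaped like the blue_box but green or pink is not meant.

How it is judged (in metres and radians):
At the end, for the whole second after the job is handed in: The blue box stands flat and still on the bench in the fence's corner, its middle within 4 mm of home along and across the rail, and square to it within 0.035 rad (2 degrees) (x of blue_box in the frame of home between -0.004 and 0.004 m and y of blue_box in the frame of home between -0.004 and 0.004 m and angle between the x axis of blue_box and the x axis of home, either way round below 0.035 rad and height (world z) of blue_box below 0.003 m and angle between blue_box's own z axis and vertical below 0.03 rad and linear speed of blue_box below 0.01 m/s); the robot touches nothing.
It fails at once if the blue box is lifted off the bench (more than 8 mm) or tipped (more than 0.12 rad) (height (world z) of blue_box above 0.008 m or angle between blue_box's own z axis and vertical above 0.12 rad).
It fails at once if the yellow box is moved more than 15 mm or tipped (distance of yellow_box from where it was at the start of the episode above 0.015 m or angle between yellow_box's own z axis and vertical above 0.3 rad).
It fails at once if the bottle, tube or vial is moved more than 15 mm or tipped (distance of any of brown_bottle, tube, vial from where it was at the start of the episode above 0.015 m or angle between any of brown_bottle, tube, vial's own z axis and vertical above 0.3 rad).
It fails at once if a red cap or the pipette is moved more than 15 mm or tipped (distance of any of cap_a, cap_b, pipette from where it was at the start of the episode above 0.015 m or angle between any of cap_a, cap_b, pipette's own z axis and vertical above 0.3 rad).
It also fails if it takes over 54 s, if anything falls off the work surface, if the arm or the gripper's body presses on something with over 40 N, if the wrist force passes 120 N, or if a joint passes its speed limit or range.

## Working session

There is one attempt and no reset: what is moved stays moved. The work goes in short steps, Python scripts to look and compute and a tool call to move; the robot and the scene stay as the last step left them, time stands still between calls to the robot, and variables do not carry over. Pictures are saved under pics/ and viewed, at most 11 in all, crops included, and the job is handed in when it is done.

Besides the shell and the picture viewer there is one more tool, called after "Call:" as name([rows], argument=value, ...), one row to a line, values as JSON. drive_tool: Moves the arm, as the interface text tells. Its arguments: {"type":"object","properties":{"rows":{"type":"array"},"newtons":{"type":"number"}},"required":["rows"]}

```bash
mkdir -p pics; cat > h.py <<'E'
import numpy as np, cv2
from plant import sensors, cams, r
def cap(n):
    c=cams.capture(n); cv2.imwrite  # keep
    return c
def Rm(c):
    o=np.array(c["orientation"],float)
    if o.shape==(3,3): return o
    from scipy.spatial.transform import Rotation as R
    return R.from_euler('xyz',o,degrees=True).as_matrix() if o.size==3 else R.from_quat(o).as_matrix()
def pix2w(c,uv,z):
    K=np.array(c["intrinsics"]); d=np.linalg.inv(K)@[uv[0],uv[1],1]
    d=Rm(c)@(d*[1,-1,-1]); e=np.array(c["eye"])
    return (e+d*(z-e[2])/d[2])[:2]
def w2pix(c,p):
    K=np.array(c["intrinsics"]); q=Rm(c).T@(np.array(p)-c["eye"]); q=K@(q*[1,-1,-1]); return q[:2]/q[2]
E
python3 - <<'E'
from h import *
import pickle
for n in("top","side"):
    c=cams.capture(n); pickle.dump(c,open(n+".pkl","wb"))
    print(n,{k:v for k,v in c.items() if k!="pixels"})
    cv2.imwrite(f"pics/{n}0.png",c["pixels"][:,:,::-1])
s=sensors.get_state();print(s,r.tip_reach)
E
```

```text
top {'intrinsics': array([[450.89936727,   0.        , 319.69640728],
       [  0.        , 450.89936727, 195.58573161],
       [  0.        ,   0.        ,   1.        ]]), 'eye': array([0.23430998, 0.00617616, 1.44398969]), 'orientation': array([ 12.19649284,   0.1873222 , -86.03990612])}
side {'intrinsics': array([[415.96992058,   0.        , 311.60022655],
       [  0.        , 415.96992058, 200.21684617],
       [  0.        ,   0.        ,   1.        ]]), 'eye': array([ 0.05914618, -0.54073846,  0.94011556]), 'orientation': array([ 38.84930341,  -0.9774909 , -37.60373553])}
{'time_s': 0.1, 'joints': array([ 8.03886872e+01,  2.05861218e+01,  6.40353812e-01, -1.70354431e-02,
       -7.01369696e+01, -1.65068215e+01]), 'qd': array([-0.09334613, -0.03344585,  0.02824997,  0.10013878,  0.05802226,
        0.0393167 ]), 'joint_torque': array([-1.13115027e-03, -5.84163880e+01,  2.93751669e+01,  7.01539949e+00,
        1.01908043e-02, -5.09614460e-05]), 'tcp_pos': array([0.29699816, 0.60569931, 0.24474233]), 'eef_rot': array([ 1.79916122e+02, -8.15480240e-03, -2.61239280e+01]), 'contact_force': array([-1.40847286,  0.16220303,  0.70823364]), 'moment': array([ 0.00751345, -0.01585088, -0.04912809]), 'gripper_force': 0.0, 'gripper_width': 0.08781019029593352} 0.019
```

View pics/top0.png

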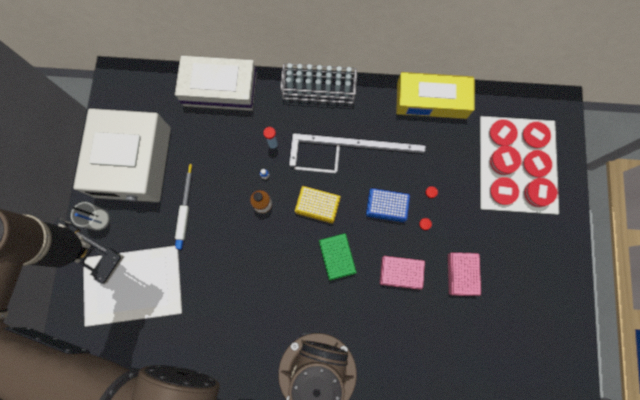

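View pics/side0.png

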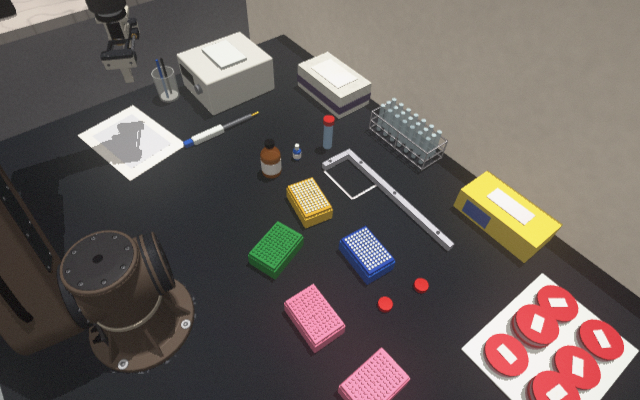

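The top view shows the blue box at about (388,205), the yellow box at (318,204), the fence corner near (298,140) and the rail running to (425,148). The caps are at (432,192) and (426,224). I'll enlarge this area next.

```bash
python3 - <<'E'
from h import *
import pickle
c=pickle.load(open("top.pkl","rb"))
im=c["pixels"][120:240,280:440,::-1]
cv2.imwrite("pics/c0.png",cv2.resize(im,None,fx=5,fy=5,interpolation=cv2.INTER_CUBIC))
c=pickle.load(open("side.pkl","rb"))
im=c["pixels"][140:310,280:460,::-1]
cv2.imwrite("pics/c1.png",cv2.resize(im,None,fx=3.5,fy=3.5,interpolation=cv2.INTER_CUBIC))
E
```

```text
(no output)
```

View pics/c0.png

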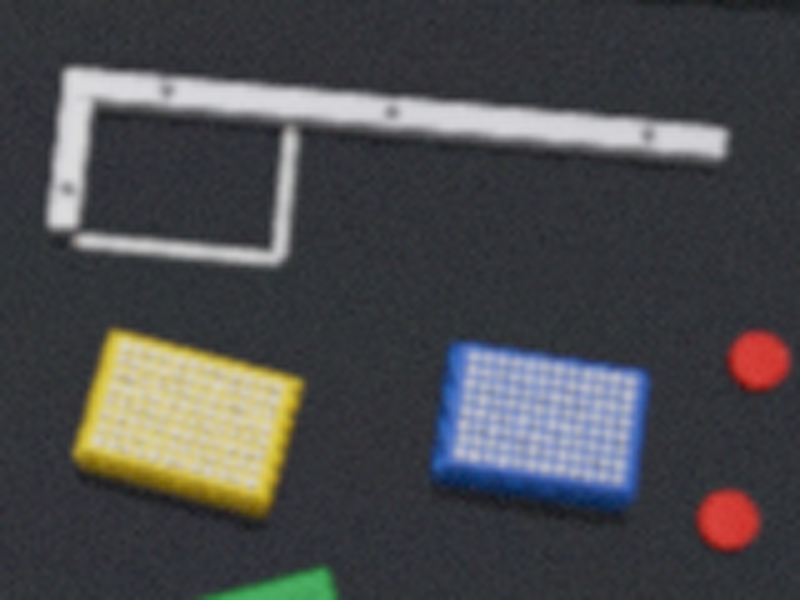

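View pics/c1.png

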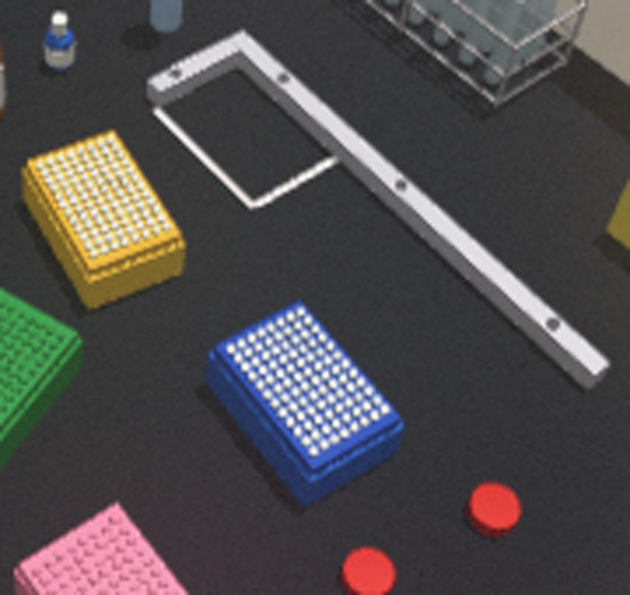

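```bash
cat >> h.py <<'E'
from scipy.optimize import minimize, least_squares
def T(p,q):
    c,s=np.cos(p[2]),np.sin(p[2]); q=np.array(q,float)
    return np.c_[p[0]+c*q[:,0]-s*q[:,1],p[1]+s*q[:,0]+c*q[:,1],q[:,2]]
B=[(sx*a,sy*b,z) for sx in(-1,1) for sy in(-1,1) for a,b,z in((.043,.0635,0),(.043,.0635,.04),(.04,.0605,.05))]
S=8
def masks(c,col):
    hsv=cv2.cvtColor(cv2.resize(np.ascontiguousarray(c["pixels"]),None,fx=1,fy=1),cv2.COLOR_RGB2HSV)
    lo,hi=((105,90,25),(130,255,255)) if col=="blue" else ((15,90,40),(32,255,255))
    return cv2.inRange(hsv,lo,hi)
def fitbox(cs,col,p0):
    ms=[]
    for c in cs:
        m=masks(c,col); u,v=w2pix(c,(p0[0],p0[1],.03)).astype(int)
        w=np.zeros_like(m); cv2.circle(w,(u,v),45,255,-1); m&=w
        m=cv2.morphologyEx(m,cv2.MORPH_CLOSE,np.ones((5,5)))
        n,l,st,_=cv2.connectedComponentsWithStats(m); k=1+np.argmax(st[1:,4]); m=np.uint8(l==k)*255
        h,_=cv2.findContours(m,0,1); m=cv2.fillConvexPoly(m*0,cv2.convexHull(max(h,key=len)),1)
        u0,v0=u-60,v-60; ms.append((c,u0,v0,m[v0:v0+120,u0:u0+120].astype(np.float32)))
    def cost(p):
        e=0
        for c,u0,v0,m in ms:
            q=np.array([w2pix(c,x) for x in T(p,B)])-[u0,v0]
            q=((q+.5)*S-.5)
            I=np.zeros((120*S,120*S),np.uint8); cv2.fillConvexPoly(I,cv2.convexHull(np.int32(np.round(q*16))),255,shift=4)
            e+=np.abs(cv2.resize(I,(120,120),interpolation=cv2.INTER_AREA)/255.-m).sum()
        return e
    return minimize(cost,p0,method="Nelder-Mead",options=dict(initial_simplex=np.array(p0)+np.vstack([np.zeros(3),np.diag([.015,.015,.1])]),xatol=1e-4,fatol=.1))
E
cat > m0.py <<'E'
from h import *
import pickle
t,s=[pickle.load(open(n+".pkl","rb")) for n in("top","side")]
cr=lambda U,V:(280+(U+.5)/5-.5,120+(V+.5)/5-.5)
crs=lambda U,V:(280+(U+.5)/3.5-.5,140+(V+.5)/3.5-.5)
F=[((93,101),(0,0)),((65,68),(.018,.018)),((728,128),(.018,-.42)),((723,157),(0,-.42)),((47,228),(-.09,.018)),((77,230),(-.09,0))]
G=[((243,32),(.018,.018)),((607,365),(.018,-.42)),((587,378),(0,-.42)),((148,82),(-.09,.018)),((158,95),(-.09,0)),((241,58),(0,0))]
ob=[(t,cr(*a),b) for a,b in F]+[(s,crs(*a),b) for a,b in G]
f=lambda p:np.ravel([w2pix(c,T(p,[(b[0],b[1],.022)])[0])-a for c,a,b in ob])
for sel in (ob[:6],ob[6:],ob):
    g=lambda p,o=sel:np.ravel([w2pix(c,T(p,[(b[0],b[1],.022)])[0])-a for c,a,b in o])
    q=least_squares(g,[.8,.1,0],loss="soft_l1"); print("fence",q.x.round(4),np.abs(q.fun).max().round(2),np.abs(q.fun).mean().round(2))
fe=q.x
ctr={"blue":(388,205),"yellow":(318,204)}
for k in ctr:
    p0=[*pix2w(t,ctr[k],.045),fe[2]]
    for cs in ([t],[s],[t,s]):
        q=fitbox(cs,k,p0); d=T([0,0,-fe[2]],[(q.x[0]-fe[0],q.x[1]-fe[1],0)])[0]
        print(k,q.x.round(4),"cost",round(q.fun,1),"in fence",d[:2].round(4),"yaw",round(q.x[2]-fe[2],3))
for n,uv,z in(("capa",(432,192),.014),("capb",(426,224),.014),("bottle",(261,200),.12),("tube",(269,132),.115)):
    w=pix2w(t,uv,z); print(n,w.round(3),T([0,0,-fe[2]],[(w[0]-fe[0],w[1]-fe[1],0)])[0][:2].round(3))
E
python3 m0.py
```

```text
fence [ 0.7256  0.1179 -0.025 ] 0.67 0.33
fence [ 0.7259  0.1135 -0.0351] 1.96 0.63
fence [ 0.726   0.1158 -0.0307] 2.39 0.65
blue [ 0.5258 -0.1871 -0.0677] cost 147.7 in fence [-0.1909 -0.3089] yaw -0.037
blue [ 0.5265 -0.189  -0.1003] cost 54.7 in fence [-0.1901 -0.3108] yaw -0.07
blue [ 0.5265 -0.189  -0.0948] cost 204.4 in fence [-0.1901 -0.3108] yaw -0.064
yellow [ 0.5116  0.0374 -0.2394] cost 154.6 in fence [-0.2119 -0.0849] yaw -0.209
yellow [ 0.5123  0.0358 -0.1967] cost 66.9 in fence [-0.2112 -0.0865] yaw -0.166
yellow [ 0.5124  0.036  -0.2   ] cost 226.8 in fence [-0.2111 -0.0863] yaw -0.169
capa [ 0.579 -0.331] [-0.133 -0.451]
capb [ 0.473 -0.313] [-0.24  -0.437]
bottle [0.494 0.205] [-0.235  0.082]
tube [0.712 0.202] [-0.017  0.085]
```

```bash
cat > d.py <<'E'
import sys; from h import *
FE=np.array([.726,.1162,-.029])
def fw(x,y): return T(FE,[(x,y,0)])[0][:2]
def show(*w):  # fence-frame targets (x,y,z TCP,yaw rel fence deg)
    s=sensors.get_state(); P=s["tcp_pos"]; y=np.radians(s["eef_rot"][2])
    print("t",s["time_s"],"tcp",P.round(4),"rot",s["eef_rot"].round(2),"F",s["contact_force"].round(1),"fence xy",T([0,0,-FE[2]],[(P[0]-FE[0],P[1]-FE[1],0)])[0][:2].round(4))
    for a in w:
        p=fw(a[0],a[1]); d=p-P[:2]; dy=(np.radians(a[3])+FE[2]-y+np.pi)%(2*np.pi)-np.pi
        print(a,"-> x %.4f y %.4f z %.4f spin %.4f"%(np.cos(y)*d[0]+np.sin(y)*d[1],np.sin(y)*d[0]-np.cos(y)*d[1],P[2]-a[2],-dy))
E
python3 -c "
from d import *
show((-.23,.13,.246,0),(-.268,-.31,.246,0),(-.268,-.31,.025,0))"
```

```text
t 0.1 tcp [0.297  0.6057 0.2447] rot [ 1.7992e+02 -1.0000e-02 -2.6120e+01] F [-1.4  0.2  0.7] fence xy [-0.443   0.4769]
(-0.23, 0.13, 0.246, 0) -> x 0.3375 y 0.2275 z -0.0013 spin -0.4269
(-0.268, -0.31, 0.246, 0) -> x 0.4851 y 0.6437 z -0.0013 spin -0.4269
(-0.268, -0.31, 0.025, 0) -> x 0.4851 y 0.6437 z 0.2197 spin -0.4269
```

Call:
drive_tool([
  {"fingers": 1, "x": 0.04, "y": 0.03, "z": 0, "spin": -0.1},
  {"fingers": 1, "x": 0.08, "y": 0.055, "z": 0, "spin": -0.2},
  {"fingers": 1, "x": 0.12, "y": 0.08, "z": 0, "spin": -0.3},
  {"fingers": 1, "x": 0.16, "y": 0.11, "z": 0, "spin": -0.4},
  {"fingers": 1, "x": 0.205, "y": 0.14, "z": 0, "spin": -0.427},
  {"fingers": 1, "x": 0.25, "y": 0.17, "z": 0, "spin": -0.427},
  {"fingers": 1, "x": 0.295, "y": 0.2, "z": 0, "spin": -0.427},
  {"fingers": 1, "x": 0.338, "y": 0.228, "z": 0, "spin": -0.427},
])

```text
time_s: 1.1
tcp_pos: [0.5007, 0.2508, 0.2454]
eef_rot: [180.0, 0.0, -1.6]
contact_force: [1.4, 0.7, -0.3]
gripper_width: 0.0873
gripper_force: 0.0
```

```bash
python3 -c "
from d import *
show((-.268,-.31,.246,0),(-.268,-.31,.025,0))"
```

```text
t 1.1 tcp [0.5007 0.2508 0.2454] rot [ 1.7999e+02  1.0000e-02 -1.6500e+00] F [ 1.4  0.7 -0.3] fence xy [-0.2291  0.128 ]
(-0.268, -0.31, 0.246, 0) -> x -0.0390 y 0.4380 z -0.0006 spin 0.0003
(-0.268, -0.31, 0.025, 0) -> x -0.0390 y 0.4380 z 0.2204 spin 0.0003
```

Call:
drive_tool([
  {"fingers": 1, "x": -0.005, "y": 0.05, "z": 0, "spin": 0},
  {"fingers": 1, "x": -0.01, "y": 0.105, "z": 0, "spin": 0},
  {"fingers": 1, "x": -0.015, "y": 0.16, "z": 0, "spin": 0},
  {"fingers": 1, "x": -0.02, "y": 0.215, "z": 0, "spin": 0},
  {"fingers": 1, "x": -0.025, "y": 0.27, "z": 0, "spin": 0},
  {"fingers": 1, "x": -0.03, "y": 0.325, "z": 0, "spin": 0},
  {"fingers": 1, "x": -0.035, "y": 0.38, "z": 0, "spin": 0},
  {"fingers": 1, "x": -0.039, "y": 0.42, "z": 0, "spin": 0},
  {"fingers": 1, "x": -0.039, "y": 0.438, "z": 0, "spin": 0},
  {"fingers": 1, "x": -0.039, "y": 0.438, "z": 0, "spin": 0},
])

```text
time_s: 2.35
tcp_pos: [0.4482, -0.1851, 0.2452]
eef_rot: [-180.0, 0.0, -1.8]
contact_force: [0.4, 0.2, 0.1]
gripper_width: 0.0876
gripper_force: 0.0
```

Call:
drive_tool([
  {"fingers": 1, "x": 0, "y": 0, "z": 0.04, "spin": 0},
  {"fingers": 1, "x": 0, "y": 0, "z": 0.085, "spin": 0},
  {"fingers": 1, "x": 0, "y": 0, "z": 0.13, "spin": 0},
  {"fingers": 1, "x": 0, "y": 0, "z": 0.17, "spin": 0},
  {"fingers": 1, "x": 0, "y": 0, "z": 0.2, "spin": 0},
  {"fingers": 1, "x": 0, "y": 0, "z": 0.215, "spin": 0},
  {"fingers": 1, "x": 0, "y": 0, "z": 0.218, "spin": 0},
  {"fingers": 1, "x": 0, "y": 0, "z": 0.218, "spin": 0},
])

```text
time_s: 3.35
tcp_pos: [0.449, -0.1837, 0.0279]
eef_rot: [180.0, -0.0, -1.6]
contact_force: [-0.2, -0.3, -0.6]
gripper_width: 0.0878
gripper_force: 0.0
```

```bash
python3 - <<'E'
from d import *
show((-.1255,-.31,.026,0),(-.0955,-.31,.026,0))
c=cams.capture("side"); cv2.imwrite("pics/s1.png",cv2.resize(c["pixels"][140:340,240:480,::-1],None,fx=3,fy=3,interpolation=cv2.INTER_CUBIC))
E
```

```text
t 3.35 tcp [ 0.449  -0.1837  0.0279] rot [ 1.80e+02 -1.00e-02 -1.61e+00] F [-0.2 -0.3 -0.6] fence xy [-0.2682 -0.3078]
(-0.1255, -0.31, 0.026, 0) -> x 0.1427 y 0.0023 z 0.0019 spin 0.0009
(-0.0955, -0.31, 0.026, 0) -> x 0.1727 y 0.0024 z 0.0019 spin 0.0009
```

View pics/s1.png

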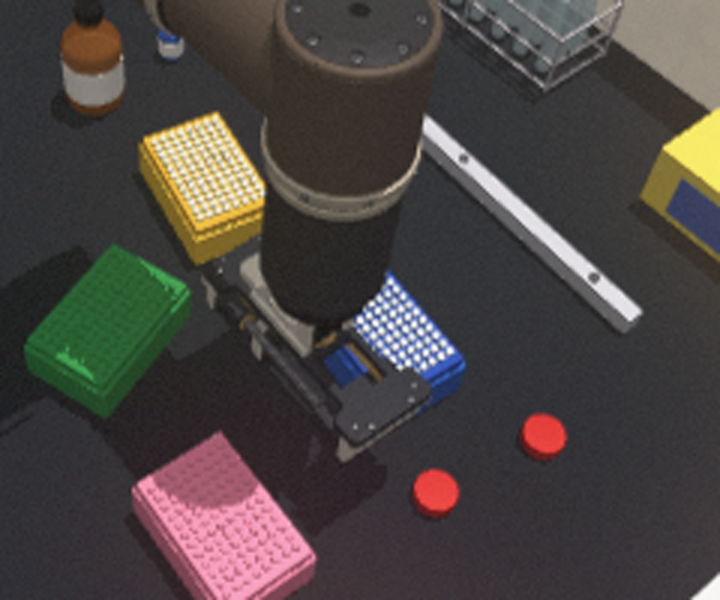

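The side view shows both fingers on the bench behind the blue box, near (260,350) and (345,450), clear of the caps at (436,492) and (543,436). Now I'll push towards the rail.

Call:
drive_tool([
  {"fingers": 1, "x": 0.008, "y": 0.002, "z": 0.002, "spin": 0},
  {"fingers": 1, "x": 0.016, "y": 0.002, "z": 0.002, "spin": 0},
  {"fingers": 1, "x": 0.024, "y": 0.002, "z": 0.002, "spin": 0},
  {"fingers": 1, "x": 0.033, "y": 0.002, "z": 0.002, "spin": 0},
  {"fingers": 1, "x": 0.042, "y": 0.002, "z": 0.002, "spin": 0},
  {"fingers": 1, "x": 0.052, "y": 0.002, "z": 0.002, "spin": 0},
  {"fingers": 1, "x": 0.062, "y": 0.002, "z": 0.002, "spin": 0},
  {"fingers": 1, "x": 0.072, "y": 0.002, "z": 0.002, "spin": 0},
  {"fingers": 1, "x": 0.082, "y": 0.002, "z": 0.002, "spin": 0},
  {"fingers": 1, "x": 0.092, "y": 0.002, "z": 0.002, "spin": 0},
])

```text
time_s: 4.65
tcp_pos: [0.5414, -0.1888, 0.0254]
eef_rot: [-180.0, -0.0, -1.6]
contact_force: [-1.7, 0.0, -1.7]
gripper_width: 0.0878
gripper_force: 0.9
```

Call:
drive_tool([
  {"fingers": 1, "x": 0.01, "y": 0, "z": 0, "spin": 0},
  {"fingers": 1, "x": 0.02, "y": 0, "z": 0, "spin": 0},
  {"fingers": 1, "x": 0.03, "y": 0, "z": 0, "spin": 0},
  {"fingers": 1, "x": 0.04, "y": 0, "z": 0, "spin": 0},
  {"fingers": 1, "x": 0.05, "y": 0, "z": 0, "spin": 0},
  {"fingers": 1, "x": 0.058, "y": 0, "z": 0, "spin": 0},
  {"fingers": 1, "x": 0.064, "y": 0, "z": 0, "spin": 0},
  {"fingers": 1, "x": 0.068, "y": 0, "z": 0, "spin": 0},
  {"fingers": 1, "x": 0.07, "y": 0, "z": 0, "spin": 0},
])

```text
time_s: 5.78
tcp_pos: [0.6106, -0.1908, 0.0256]
eef_rot: [-180.0, 0.0, -1.7]
contact_force: [-3.4, 0.2, 0.2]
gripper_width: 0.0875
gripper_force: 1.6
```

```bash
cat > loc.py <<'E'
from d import *
t,s=cams.capture("top"),cams.capture("side")
def loc(col,g,cs):
    q=fitbox(cs,col,[*fw(*g),FE[2]]); d=T([0,0,-FE[2]],[(q.x[0]-FE[0],q.x[1]-FE[1],0)])[0]
    print(col,"fence",d[:2].round(4),"yaw",round(q.x[2]-FE[2],3),"cost",round(q.fun,1))
E
python3 - <<'E'
from loc import *
show((-.0955,-.31,.026,0))
loc("blue",(-.06,-.31),[s]);loc("blue",(-.06,-.31),[t])
cv2.imwrite("pics/t2.png",cv2.resize(t["pixels"][110:240,260:460,::-1],None,fx=4,fy=4,interpolation=cv2.INTER_CUBIC))
E
```

```text
t 5.875 tcp [ 0.6108 -0.1908  0.0256] rot [ 1.80e+02 -2.00e-02 -1.65e+00] F [-2.2  0.  -2.5] fence xy [-0.1063 -0.3102]
(-0.0955, -0.31, 0.026, 0) -> x 0.0108 y -0.0002 z -0.0004 spin 0.0003
blue fence [-0.049 -0.276] yaw -0.954 cost 1130.4
blue fence [-0.0322 -0.2657] yaw -0.446 cost 1144.8
```

View pics/t2.png

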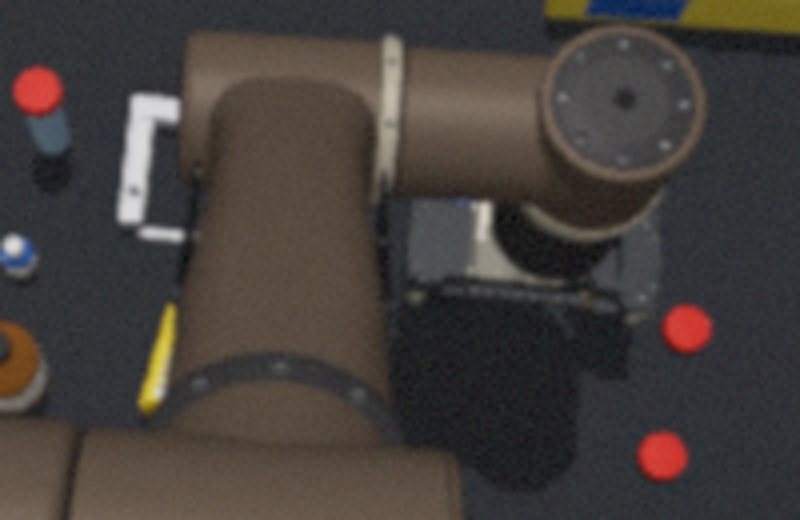

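The arm hides the box at about (540,190). The hand is about 11 mm short of contact with the rail, so I'll press on in small steps and watch the force.

Call:
drive_tool([
  {"fingers": 1, "x": 0.003, "y": 0, "z": 0, "spin": 0},
  {"fingers": 1, "x": 0.006, "y": 0, "z": 0, "spin": 0},
  {"fingers": 1, "x": 0.008, "y": 0, "z": 0, "spin": 0},
  {"fingers": 1, "x": 0.008, "y": 0, "z": 0, "spin": 0},
])

```text
time_s: 6.38
tcp_pos: [0.6189, -0.191, 0.0256]
eef_rot: [180.0, -0.0, -1.6]
contact_force: [-2.5, -0.6, 0.0]
gripper_width: 0.0875
gripper_force: 0.8
```

Call:
drive_tool([
  {"fingers": 1, "x": 0.001, "y": 0, "z": 0, "spin": 0},
  {"fingers": 1, "x": 0.002, "y": 0, "z": 0, "spin": 0},
  {"fingers": 1, "x": 0.002, "y": 0, "z": 0, "spin": 0},
])

```text
time_s: 6.75
tcp_pos: [0.6206, -0.1911, 0.0256]
eef_rot: [180.0, -0.0, -1.7]
contact_force: [-3.7, 0.1, 1.5]
gripper_width: 0.0877
gripper_force: 1.4
```

Call:
drive_tool([
  {"fingers": 1, "x": 0.001, "y": 0, "z": 0, "spin": 0},
  {"fingers": 1, "x": 0.002, "y": 0, "z": 0, "spin": 0},
  {"fingers": 1, "x": 0.002, "y": 0, "z": 0, "spin": 0},
])

```text
time_s: 7.12
tcp_pos: [0.6227, -0.1912, 0.0256]
eef_rot: [180.0, -0.0, -1.6]
contact_force: [-3.8, -1.0, 1.2]
gripper_width: 0.0878
gripper_force: 1.6
```

Call:
drive_tool([
  {"fingers": 1, "x": 0.001, "y": 0, "z": 0, "spin": 0},
  {"fingers": 1, "x": 0.002, "y": 0, "z": 0, "spin": 0},
  {"fingers": 1, "x": 0.002, "y": 0, "z": 0, "spin": 0},
])

```text
time_s: 7.5
tcp_pos: [0.6241, -0.1912, 0.0256]
eef_rot: [180.0, 0.1, -1.7]
contact_force: [-5.0, 0.2, 3.1]
gripper_width: 0.0874
gripper_force: 2.9
```

Call:
drive_tool([
  {"fingers": 1, "x": 0.001, "y": 0, "z": 0, "spin": 0},
  {"fingers": 1, "x": 0.001, "y": 0, "z": 0, "spin": 0},
])

```text
time_s: 7.75
tcp_pos: [0.6241, -0.1912, 0.0256]
eef_rot: [-180.0, 0.2, -1.7]
contact_force: [-8.7, 1.6, 6.5]
gripper_width: 0.0874
gripper_force: 4.5
```

Contact: the force is rising and the TCP has stopped. I'll back off and raise the hand.

Call:
drive_tool([
  {"fingers": 1, "x": -0.003, "y": 0, "z": 0, "spin": 0},
  {"fingers": 1, "x": -0.015, "y": 0, "z": 0, "spin": 0},
  {"fingers": 1, "x": -0.04, "y": 0, "z": -0.01, "spin": 0},
  {"fingers": 1, "x": -0.07, "y": 0, "z": -0.05, "spin": 0},
  {"fingers": 1, "x": -0.11, "y": 0.03, "z": -0.09, "spin": 0},
  {"fingers": 1, "x": -0.15, "y": 0.06, "z": -0.12, "spin": 0},
  {"fingers": 1, "x": -0.18, "y": 0.1, "z": -0.12, "spin": 0},
  {"fingers": 1, "x": -0.18, "y": 0.15, "z": -0.12, "spin": 0},
  {"fingers": 1, "x": -0.18, "y": 0.18, "z": -0.12, "spin": 0},
  {"fingers": 1, "x": -0.18, "y": 0.18, "z": -0.12, "spin": 0},
])

```text
time_s: 9.0
tcp_pos: [0.4401, -0.3677, 0.1455]
eef_rot: [180.0, -0.1, -1.8]
contact_force: [-0.1, 0.2, 0.2]
gripper_width: 0.0877
gripper_force: 0.0
```

```bash
python3 - <<'E'
from loc import *
show()
loc("blue",(-.045,-.31),[s]);loc("blue",(-.045,-.31),[t]);loc("blue",(-.045,-.31),[t,s])
a=cv2.resize(t["pixels"][120:220,330:450,::-1],None,fx=5,fy=5,interpolation=cv2.INTER_CUBIC)
cv2.imwrite("pics/t3.png",a)
E
```

```text
t 9.1 tcp [ 0.4401 -0.3659  0.1454] rot [-1.80e+02 -2.00e-02 -1.71e+00] F [ 1.   0.4 -1. ] fence xy [-0.2718 -0.4902]
blue fence [-0.0484 -0.2434] yaw -0.983 cost 902.7
blue fence [-0.049  -0.2493] yaw -0.416 cost 800.3
blue fence [-0.0472 -0.2441] yaw -1.003 cost 1712.9
```

View pics/t3.png

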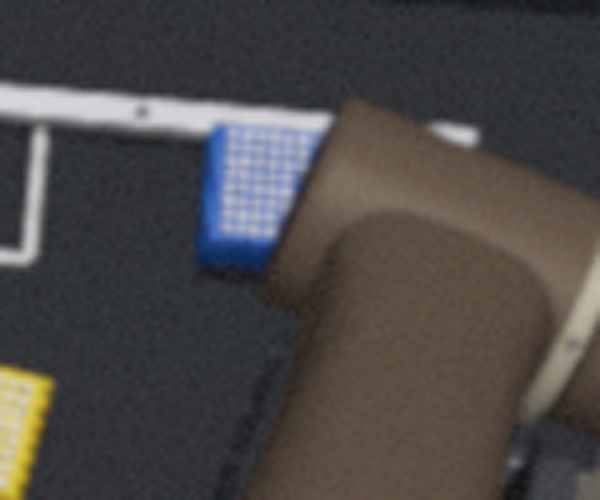

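The box sits flush on the rail: its left end shows at about (205,125)–(200,268), and its right part is hidden by the arm. Next I'll turn the hand and go round to the right end.

```bash
python3 - <<'E'
from d import *
import pickle
t=pickle.load(open("top.pkl","rb"))
inv=lambda w:T([0,0,-FE[2]],[(w[0]-FE[0],w[1]-FE[1],0)])[0][:2].round(4)
print("left near base corner",inv(pix2w(t,(330+198/5,120+268/5),0.0)),"left far z.04",inv(pix2w(t,(330+210/5,120+125/5),.04)))
print("big yellow base",[pix2w(t,p,0).round(3) for p in((398,115),(472,119))])
show((-.10,-.46,.145,-90),(-.046,-.412,.145,-90),(-.046,-.412,.026,-90))
E
```

```text
left near base corner [-0.088  -0.2461] left far z.04 [-0.002  -0.2433]
big yellow base [array([ 0.844, -0.214]), array([ 0.846, -0.465])]
t 9.1 tcp [ 0.4401 -0.3659  0.1454] rot [-1.80e+02 -2.00e-02 -1.71e+00] F [ 1.   0.4 -1. ] fence xy [-0.2718 -0.4902]
(-0.1, -0.46, 0.145, -90) -> x 0.1718 y -0.0304 z 0.0004 spin 1.5700
(-0.046, -0.412, 0.145, -90) -> x 0.2257 y -0.0784 z 0.0004 spin 1.5700
(-0.046, -0.412, 0.026, -90) -> x 0.2257 y -0.0784 z 0.1194 spin 1.5700
```

Call:
drive_tool([
  {"fingers": -0.45, "x": 0.02, "y": -0.006, "z": 0, "spin": 0.16},
  {"fingers": -0.45, "x": 0.04, "y": -0.012, "z": 0, "spin": 0.32},
  {"fingers": -0.45, "x": 0.065, "y": -0.02, "z": 0, "spin": 0.49},
  {"fingers": -0.45, "x": 0.09, "y": -0.03, "z": 0, "spin": 0.66},
  {"fingers": -0.45, "x": 0.115, "y": -0.038, "z": 0, "spin": 0.83},
  {"fingers": -0.45, "x": 0.14, "y": -0.046, "z": 0, "spin": 1.0},
  {"fingers": -0.45, "x": 0.165, "y": -0.055, "z": 0, "spin": 1.17},
  {"fingers": -0.45, "x": 0.19, "y": -0.065, "z": 0, "spin": 1.34},
  {"fingers": -0.45, "x": 0.215, "y": -0.074, "z": 0, "spin": 1.5},
  {"fingers": -0.45, "x": 0.226, "y": -0.078, "z": 0, "spin": 1.57},
])

```text
time_s: 10.35
tcp_pos: [0.67, -0.2923, 0.1454]
eef_rot: [-180.0, 0.0, -91.7]
contact_force: [0.3, 0.0, 0.1]
gripper_width: 0.0243
gripper_force: 0.0
```

Call:
drive_tool([
  {"fingers": -0.45, "x": 0, "y": 0, "z": 0, "spin": 0},
  {"fingers": -0.45, "x": 0, "y": 0, "z": 0, "spin": 0},
])

```text
time_s: 10.6
tcp_pos: [0.6682, -0.2938, 0.1456]
eef_rot: [180.0, 0.0, -91.5]
contact_force: [-0.5, 0.2, 0.2]
gripper_width: 0.024
gripper_force: 0.0
```

```bash
python3 - <<'E'
from d import *
show((-.046,-.412,.026,-90))
print(sensors.get_state()["gripper_width"])
E
```

```text
t 10.6 tcp [ 0.6682 -0.2938  0.1456] rot [ 1.7999e+02  1.0000e-02 -9.1470e+01] F [-0.5  0.2  0.2] fence xy [-0.0459 -0.4115]
(-0.046, -0.412, 0.026, -90) -> x 0.0005 y 0.0001 z 0.1196 spin 0.0034
0.024012343404748594
```

Next, a descent to just above the cap and box height, with a quick look before going lower.

Call:
drive_tool([
  {"fingers": -0.45, "x": 0.001, "y": 0, "z": 0.02, "spin": 0.003},
  {"fingers": -0.45, "x": 0.001, "y": 0, "z": 0.045, "spin": 0.003},
  {"fingers": -0.45, "x": 0.001, "y": 0, "z": 0.06, "spin": 0.003},
  {"fingers": -0.45, "x": 0.001, "y": 0, "z": 0.06, "spin": 0.003},
])

```text
time_s: 11.1
tcp_pos: [0.6673, -0.2955, 0.0837]
eef_rot: [179.8, 0.0, -91.8]
contact_force: [-0.4, -0.3, -0.0]
gripper_width: 0.0241
gripper_force: 0.0
```

```bash
python3 - <<'E'
from d import *
show()
c=cams.capture("side"); cv2.imwrite("pics/s4.png",cv2.resize(c["pixels"][160:320,320:500,::-1],None,fx=3.7,fy=3.7,interpolation=cv2.INTER_CUBIC))
E
```

```text
t 11.1 tcp [ 0.6673 -0.2955  0.0837] rot [ 1.7982e+02  3.0000e-02 -9.1780e+01] F [-0.4 -0.3 -0. ] fence xy [-0.0467 -0.4132]
```

View pics/s4.png

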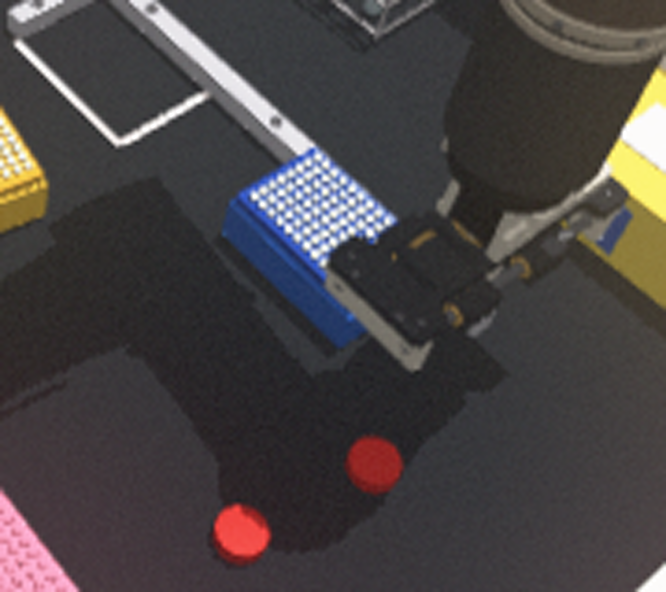

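The side view shows the box along the rail, with its near-right base corner at about (345,345). The hand is beyond its right end and the cap at (375,465) is clear. I'll go down.

Call:
drive_tool([
  {"fingers": -0.45, "x": 0, "y": 0, "z": 0.02, "spin": 0},
  {"fingers": -0.45, "x": 0, "y": 0, "z": 0.04, "spin": 0},
  {"fingers": -0.45, "x": 0, "y": 0, "z": 0.055, "spin": 0},
  {"fingers": -0.45, "x": 0, "y": 0, "z": 0.058, "spin": 0},
  {"fingers": -0.45, "x": 0, "y": 0, "z": 0.058, "spin": 0},
])

```text
time_s: 11.78
tcp_pos: [0.6686, -0.2956, 0.0273]
eef_rot: [180.0, -0.0, -91.8]
contact_force: [-0.9, -0.7, 0.0]
gripper_width: 0.0242
gripper_force: 0.0
```

```bash
python3 - <<'E'
from d import *
show((-.046,-.26,.026,-90),(-.046,-.1365,.026,-90))
E
```

```text
t 11.775 tcp [ 0.6686 -0.2956  0.0273] rot [ 1.7998e+02 -1.0000e-02 -9.1770e+01] F [-0.9 -0.7  0. ] fence xy [-0.0454 -0.4133]
(-0.046, -0.26, 0.026, -90) -> x -0.1533 y 0.0009 z 0.0013 spin -0.0019
(-0.046, -0.1365, 0.026, -90) -> x -0.2768 y 0.0011 z 0.0013 spin -0.0019
```

Call:
drive_tool([
  {"fingers": -0.45, "x": -0.01, "y": 0.001, "z": 0.001, "spin": 0},
  {"fingers": -0.45, "x": -0.02, "y": 0.001, "z": 0.001, "spin": 0},
  {"fingers": -0.45, "x": -0.03, "y": 0.001, "z": 0.001, "spin": 0},
  {"fingers": -0.45, "x": -0.04, "y": 0.001, "z": 0.001, "spin": 0},
  {"fingers": -0.45, "x": -0.05, "y": 0.001, "z": 0.001, "spin": 0},
  {"fingers": -0.45, "x": -0.06, "y": 0.001, "z": 0.001, "spin": 0},
  {"fingers": -0.45, "x": -0.07, "y": 0.001, "z": 0.001, "spin": 0},
  {"fingers": -0.45, "x": -0.08, "y": 0.001, "z": 0.001, "spin": 0},
  {"fingers": -0.45, "x": -0.09, "y": 0.001, "z": 0.001, "spin": 0},
  {"fingers": -0.45, "x": -0.1, "y": 0.001, "z": 0.001, "spin": 0},
])

```text
time_s: 13.02
tcp_pos: [0.6705, -0.1957, 0.0271]
eef_rot: [180.0, -0.1, -91.8]
contact_force: [-1.9, -5.2, 1.1]
gripper_width: 0.0243
gripper_force: 2.8
```

Call:
drive_tool([
  {"fingers": -0.45, "x": -0.01, "y": 0, "z": 0, "spin": 0},
  {"fingers": -0.45, "x": -0.02, "y": 0, "z": 0, "spin": 0},
  {"fingers": -0.45, "x": -0.03, "y": 0, "z": 0, "spin": 0},
  {"fingers": -0.45, "x": -0.04, "y": 0, "z": 0, "spin": 0},
  {"fingers": -0.45, "x": -0.05, "y": 0, "z": 0, "spin": 0},
  {"fingers": -0.45, "x": -0.06, "y": 0, "z": 0, "spin": 0},
  {"fingers": -0.45, "x": -0.07, "y": 0, "z": 0, "spin": 0},
  {"fingers": -0.45, "x": -0.08, "y": 0, "z": 0, "spin": 0},
  {"fingers": -0.45, "x": -0.09, "y": 0, "z": 0, "spin": 0},
  {"fingers": -0.45, "x": -0.1, "y": 0, "z": 0, "spin": 0},
])

```text
time_s: 14.28
tcp_pos: [0.6733, -0.0958, 0.027]
eef_rot: [180.0, -0.1, -91.8]
contact_force: [-1.7, -6.6, 3.7]
gripper_width: 0.0238
gripper_force: 3.2
```

```bash
python3 - <<'E'
from loc import *
show((-.046,-.1365,.026,-90))
loc("blue",(-.043,-.14),[s])
a=cv2.resize(s["pixels"][120:270,260:440,::-1],None,fx=3.7,fy=3.7,interpolation=cv2.INTER_CUBIC)
cv2.imwrite("pics/s5.png",a)
E
```

```text
t 14.375 tcp [ 0.6736 -0.0947  0.0268] rot [180.     0.   -91.74] F [ 0.  -0.4 -0.2] fence xy [-0.0463 -0.2123]
(-0.046, -0.1365, 0.026, -90) -> x -0.0758 y -0.0002 z 0.0008 spin -0.0013
blue fence [-0.0177 -0.0863] yaw -0.972 cost 621.6
```

View pics/s5.png

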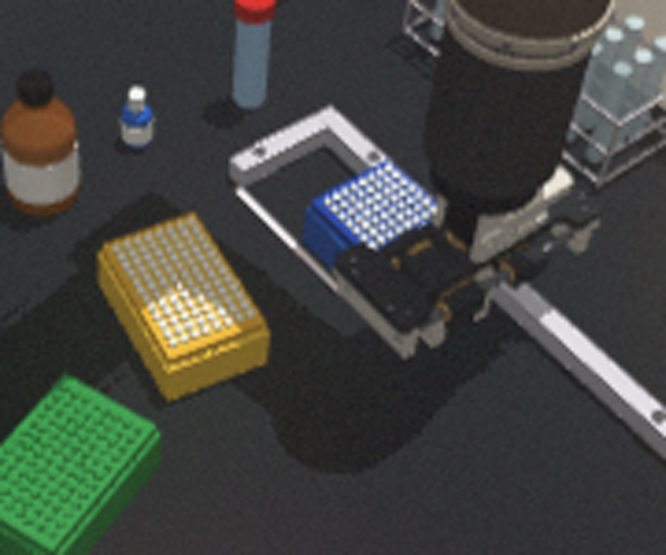

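The side view shows the box sliding along the rail with its left end at about (305,225), about 75 mm short of the stop. The yellow box at (185,300), bottle and tube are untouched. I'll push on.

Call:
drive_tool([
  {"fingers": -0.45, "x": -0.01, "y": 0, "z": 0, "spin": 0},
  {"fingers": -0.45, "x": -0.02, "y": 0, "z": 0, "spin": 0},
  {"fingers": -0.45, "x": -0.03, "y": 0, "z": 0, "spin": 0},
  {"fingers": -0.45, "x": -0.04, "y": 0, "z": 0, "spin": 0},
  {"fingers": -0.45, "x": -0.049, "y": 0, "z": 0, "spin": 0},
  {"fingers": -0.45, "x": -0.056, "y": 0, "z": 0, "spin": 0},
  {"fingers": -0.45, "x": -0.062, "y": 0, "z": 0, "spin": 0},
  {"fingers": -0.45, "x": -0.066, "y": 0, "z": 0, "spin": 0},
  {"fingers": -0.45, "x": -0.068, "y": 0, "z": 0, "spin": 0},
  {"fingers": -0.45, "x": -0.068, "y": 0, "z": 0, "spin": 0},
])

```text
time_s: 15.62
tcp_pos: [0.6754, -0.028, 0.0268]
eef_rot: [180.0, -0.0, -91.8]
contact_force: [-1.0, -4.6, 4.1]
gripper_width: 0.024
gripper_force: 2.2
```

Call:
drive_tool([
  {"fingers": -0.45, "x": -0.002, "y": 0, "z": 0, "spin": 0},
  {"fingers": -0.45, "x": -0.004, "y": 0, "z": 0, "spin": 0},
  {"fingers": -0.45, "x": -0.004, "y": 0, "z": 0, "spin": 0},
])

```text
time_s: 16.0
tcp_pos: [0.6755, -0.0242, 0.0268]
eef_rot: [180.0, -0.0, -91.8]
contact_force: [-1.7, -5.2, 3.6]
gripper_width: 0.0239
gripper_force: 2.7
```

Call:
drive_tool([
  {"fingers": -0.45, "x": -0.001, "y": 0, "z": 0, "spin": 0},
  {"fingers": -0.45, "x": -0.002, "y": 0, "z": 0, "spin": 0},
  {"fingers": -0.45, "x": -0.002, "y": 0, "z": 0, "spin": 0},
])

```text
time_s: 16.38
tcp_pos: [0.6755, -0.0223, 0.0268]
eef_rot: [179.9, -0.0, -91.8]
contact_force: [-1.8, -5.9, 3.2]
gripper_width: 0.024
gripper_force: 3.0
```

Call:
drive_tool([
  {"fingers": -0.45, "x": -0.001, "y": 0, "z": 0, "spin": 0},
  {"fingers": -0.45, "x": -0.002, "y": 0, "z": 0, "spin": 0},
  {"fingers": -0.45, "x": -0.002, "y": 0, "z": 0, "spin": 0},
])

```text
time_s: 16.75
tcp_pos: [0.6756, -0.0211, 0.0268]
eef_rot: [179.9, -0.1, -91.8]
contact_force: [-0.5, -8.9, 3.3]
gripper_width: 0.0243
gripper_force: 4.7
```

Call:
drive_tool([
  {"fingers": -0.45, "x": -0.001, "y": 0, "z": 0, "spin": 0},
  {"fingers": -0.45, "x": -0.001, "y": 0, "z": 0, "spin": 0},
])

```text
time_s: 17.0
tcp_pos: [0.6756, -0.021, 0.0268]
eef_rot: [179.9, -0.1, -91.8]
contact_force: [-0.5, -13.0, 4.0]
gripper_width: 0.0244
gripper_force: 6.9
```

Call:
drive_tool([
  {"fingers": -0.45, "x": -0.001, "y": 0, "z": 0, "spin": 0},
  {"fingers": -0.45, "x": -0.001, "y": 0, "z": 0, "spin": 0},
])

```text
time_s: 17.25
tcp_pos: [0.6756, -0.0209, 0.0268]
eef_rot: [179.9, -0.2, -91.8]
contact_force: [0.6, -18.2, 2.0]
gripper_width: 0.0237
gripper_force: 9.1
```

The box is against the stop. I'll withdraw and go clear so the view is open.

Call:
drive_tool([
  {"fingers": -0.45, "x": 0.003, "y": 0, "z": 0, "spin": 0},
  {"fingers": -0.45, "x": 0.01, "y": 0, "z": 0, "spin": 0},
  {"fingers": -0.45, "x": 0.03, "y": 0, "z": 0, "spin": 0},
  {"fingers": -0.45, "x": 0.06, "y": 0, "z": -0.03, "spin": 0},
  {"fingers": -0.45, "x": 0.1, "y": 0, "z": -0.07, "spin": 0},
  {"fingers": -0.45, "x": 0.14, "y": 0, "z": -0.11, "spin": 0},
  {"fingers": -0.45, "x": 0.19, "y": 0, "z": -0.14, "spin": 0},
  {"fingers": -0.45, "x": 0.24, "y": 0, "z": -0.14, "spin": 0},
  {"fingers": -0.45, "x": 0.29, "y": 0.03, "z": -0.14, "spin": 0},
  {"fingers": -0.45, "x": 0.33, "y": 0.06, "z": -0.14, "spin": 0},
])

```text
time_s: 18.5
tcp_pos: [0.6045, -0.348, 0.1661]
eef_rot: [180.0, 0.0, -91.8]
contact_force: [0.9, -0.9, -0.9]
gripper_width: 0.0242
gripper_force: 0.0
```

Call:
drive_tool([
  {"fingers": -0.45, "x": 0.04, "y": 0.04, "z": 0, "spin": 0},
  {"fingers": -0.45, "x": 0.07, "y": 0.08, "z": 0, "spin": 0},
  {"fingers": -0.45, "x": 0.09, "y": 0.12, "z": 0, "spin": 0},
  {"fingers": -0.45, "x": 0.1, "y": 0.16, "z": 0, "spin": 0},
  {"fingers": -0.45, "x": 0.1, "y": 0.16, "z": 0, "spin": 0},
])

```text
time_s: 19.12
tcp_pos: [0.4398, -0.4416, 0.1669]
eef_rot: [-180.0, 0.0, -91.9]
contact_force: [0.8, 0.1, 0.3]
gripper_width: 0.0242
gripper_force: 0.0
```

```bash
python3 - <<'E'
from loc import *
show()
loc("blue",(-.043,-.0635),[s]);loc("blue",(-.043,-.0635),[t])
loc("yellow",(-.211,-.086),[s]);loc("yellow",(-.211,-.086),[t])
a=cv2.resize(t["pixels"][120:220,250:370,::-1],None,fx=5,fy=5,interpolation=cv2.INTER_CUBIC)
b=cv2.resize(s["pixels"][120:240,290:410,::-1],None,fx=5,fy=5,interpolation=cv2.INTER_CUBIC)
cv2.imwrite("pics/t6.png",a);cv2.imwrite("pics/s6.png",b)
E
```

```text
t 19.225 tcp [ 0.4425 -0.4413  0.1669] rot [-1.7995e+02 -2.0000e-02 -9.1840e+01] F [ 0.5  0.5 -0.4] fence xy [-0.2672 -0.5655]
blue fence [-0.0399 -0.0634] yaw -0.008 cost 54.6
blue fence [-0.0437 -0.0635] yaw -0.01 cost 66.2
yellow fence [-0.2115 -0.0869] yaw -0.167 cost 68.6
yellow fence [-0.2117 -0.084 ] yaw -0.168 cost 146.7
```

View pics/t6.png

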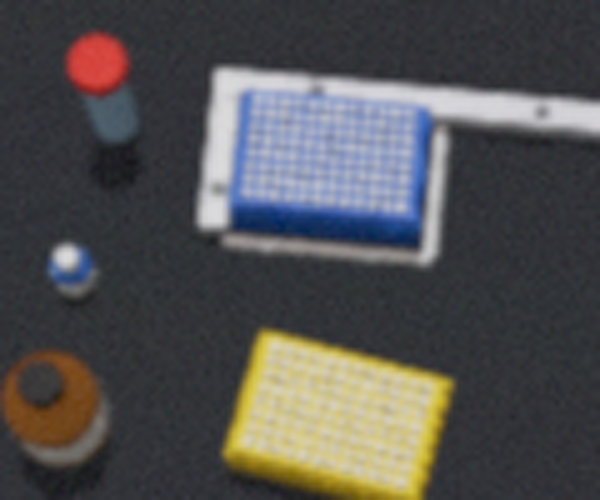

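View pics/s6.png

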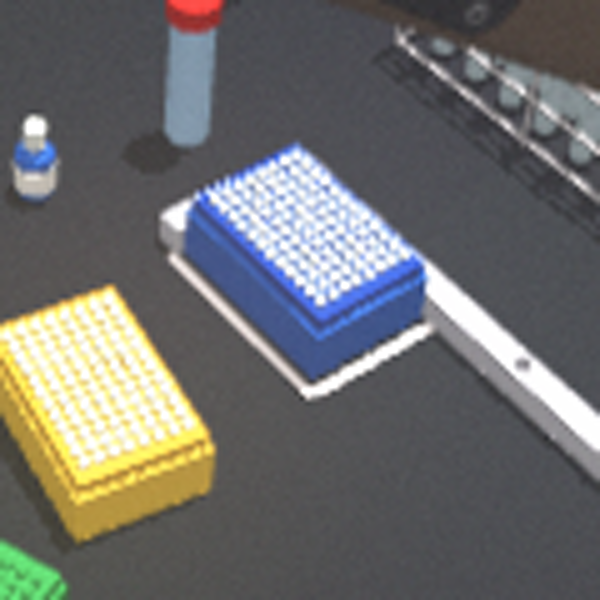

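The box fills the corner. In both views the strip to the white lines is thin and even, at about (320,247) and (435,200) in the top crop. The fit puts it within about 3 mm and 0.01 rad of home. The yellow box, bottle, tube and vial are unmoved and the hand is clear.

```bash
python3 -c "
from plant import r
print(r.close_job())"
```

```text
the job is handed in; nothing more can be done
None
```

I pushed the blue box into the fence corner and handed the job in at about 19 s with the hand clear; the last camera fit put the box within about 3 mm and 0.01 rad of home and the yellow box, bottle, tube and vial looked unmoved, but hand-in returned no verdict and I did not re-check the caps or pipette.

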